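# Vent the vessel with the unknown thread

## Robot

A 6-joint arm with a two-finger parallel gripper is mounted at the origin on a cart in front of the work surface, level with it; the furniture and walls round the work are solid. World frame = base frame: x ahead of the robot, y to its left, z up, the work surface at z = 0. Lengths are in mm, angles in rad, forces in N, time in s.
With the tool pointing down it reaches from about 375 to 900 mm from the base axis. Payload 3.1 kg.
Tool frame: the origin (TCP) lies where the fingers leave the gripper's body, on its centre line; the fingertips stand 73 mm ahead of it and the grasp point (between the pads) lies 54 mm ahead of it (tcp_to_tips is the distance from the TCP to the fingertips, in mm); x points along the fingers, y is the direction in which the jaws open and shut, and the axes are right-handed (so a half turn about x gives the same grasp; the last joint's range is limited). The gripper opens to 85 mm and grips with 20 to 120 N. Pads are 22 mm wide; open, the fingers measure 114 mm over their backs; the gripper's body (76 mm by 85 mm) begins 54 mm behind the grasp point. The pads swing forward as they close: fully open they stand 13 mm farther back than shut.
Start: joints at [1.155, 0.527, 1.433, -0, 1.181, -0.178], TCP at [147.188, 607.399, 303.91] pointing down, gripper open.
Joint ranges: [-3.08, 3.08], [-0.75, 2.2], [0.22, 2.44], [-1.43, 4.57], [0, 2.65], [-2.85, 2.85]. Speed limits (rad/s): [2.79, 2.79, 3.14, 3.14, 3.14, 3.14].

## Interface

Orientations are given as a rotation vector (axis times angle).
In Python, from station import * gives the robot as it stands. The module is installed in compiled form; this text tells all that it offers.
- The arm moves only by the shell command python3 -m handwheel 'ROWS' [FORCE]. ROWS is JSON, a list of rows, each a list of 7 numbers: the turn, a rotation vector about the tool's x, y, z in units of 45 degrees (1.0 is 45 degrees), then the shift along the tool's x, y, z in units of 10 cm (1.0 is 10 cm), then the opening, from 0 (shut) to 1 (fully open). In form: [[ax, ay, az, dx, dy, dz, fingers], ...]. A call has 1 to 20 rows; each row shifts and turns the commanded pose from where the row before left it, along the tool's axes as they then stand; what a row does not reach is not made up. A row lasts 1/10 s, in which the tool goes at most 50 mm and 8.59 degrees, less where a joint would pass 70% of its speed; a pose out of reach is approached as far as the arm can. A call with a number of a shift or a turn outside -1 to 1 is refused whole. A call with a gripper value outside its range is refused whole. The fingers move at their own pace and stop on an object; FORCE is the grip in N (left out, the last holds). Time passes only in rows, so rows that do not move let the fingers close. It gives the time, the measured TCP pose, the force and the opening at its end, in the units of the state.
- get_state(): the state, without advancing time (a new reading comes with each control period).
- snapshot(name): name is "side" or "top" or "wrist"; returns the picture (400x640x3 uint8, red, green, blue); there is no depth.
- camera_model(name): a dict with "fx", "fy", "cx", "cy" (pixels), "view" (4x4, takes a point from world to camera coordinates). Camera axes: x right, y down, z forward; pixel columns grow to the right and rows downward; lengths in mm; the calibration is good to about 2 mm. A picture is of the moment at which its call begins: read the wrist's pose just before it. camera_model takes no time and is no camera call; for the wrist camera it gives the pose at the moment of the call.
- close_job(): hands the job in, once; it reports no verdict.
Trained networks look in the newest picture that a camera, given by its name, has taken for a name from the list of things; names that differ only in an ending like _2 or _b are one class to them, and where a whole thing is asked for, a point or a joint stands for the part that bears it (a point fixed in the world has none). Each returns a list of dicts, best first, with "conf" (0 to 1); they miss things now and then, are a little off and sometimes report something else, mostly with a low value. They report only what shows in the picture. A call takes as long as a camera call.
- cut_out(target, camera): "region" (400x640 bool, what is visible of it) and "box" ([left, top, right, bottom] in pixels, round what is visible of it).
The state is a dict: "clock": time; "joint_pos": joint angles; "joint_vel": joint speeds; "effort": joint torques, N m; "tool_pos": TCP position; "eef_rot": TCP orientation; "force": force on the tool from outside, world axes, zero at the start; "torque": the same for the moment, N m; "grip_width": finger opening in mm.
Only numpy, scipy, OpenCV 4.12 (cv2) and the standard library are available. Lean on these libraries where they do the work, as an engineer would, in place of code of your own. Each camera call takes 0.05 s, during which the arm holds its last target. There are 200 camera calls.

## Task

Vent the steel vessel that stands on the blue board: loosen its grey wing cap by about a quarter turn and let go of it. One of the two vessels has an ordinary thread and the other a left-hand thread, and nothing shows which, so try both ways and feel which way it gives. Leave the cap of the vessel on the yellow board shut.

Things in the scene. Friction and masses are not known exactly. Their poses are not given: they have to be found in the camera images.
- blue_board: blue square board, 110 x 110 x 10 mm, screwed to the bench; origin at the centre of its underside. The vessel to vent stands roughly on its middle (within 10 mm).
- yellow_board: yellow square board of the same size, also fixed; origin at the centre of its underside. The vessel on it is to be left alone.
- vessel_a_wing (a point): grip point of one of two look-alike vessels, on its cap's turning axis, 130 mm above the bench, in the upright wing (bar) on the grey cap. Wing: 44 mm long (point's x), 12 mm thick (y), 32 mm tall; its top is 9 mm above this point, the flat round cap (50 mm across) 23 mm below. The vessel is a steel cylinder 62 mm across, fixed on either of the two boards.
- vessel_b_wing (a point): grip point of one of two look-alike vessels, on its cap's turning axis, 130 mm above the bench, in the upright wing (bar) on the grey cap. Wing: 44 mm long (point's x), 12 mm thick (y), 32 mm tall; its top is 9 mm above this point, the flat round cap (50 mm across) 23 mm below. The vessel is a steel cylinder 62 mm across, fixed on either of the two boards.
- vessel_a_cap (a joint): turn of that vessel's cap: 0 = tight (as it starts), grows as it loosens to a stop at 1.75 rad; friction 0.1 N m, stays where left, does not come off. One vessel loosens anticlockwise from above (ordinary thread), the other clockwise (left-hand); names and values do not tell which. From tight, the wrong way does not move and torque rises at once.
- vessel_b_cap (a joint): turn of that vessel's cap: 0 = tight (as it starts), grows as it loosens to a stop at 1.75 rad; friction 0.1 N m, stays where left, does not come off. One vessel loosens anticlockwise from above (ordinary thread), the other clockwise (left-hand); names and values do not tell which. From tight, the wrong way does not move and torque rises at once.

How it is judged (in metres and radians):
At the end, for the whole second after the job is handed in: The cap of the vessel on the blue board is loosened by at least 60 degrees (1.05 rad) from tight and at rest; the cap on the yellow board is still shut (within 0.12 rad) (((horizontal distance between vessel_a_wing and blue_board below 0.05 m and value of joint vessel_a_cap above 1.05 rad and velocity of joint vessel_a_cap between -0.05 and 0.05 rad/s and value of joint vessel_b_cap below 0.12 rad) or (horizontal distance between vessel_b_wing and blue_board below 0.05 m and value of joint vessel_b_cap above 1.05 rad and velocity of joint vessel_b_cap between -0.05 and 0.05 rad/s and value of joint vessel_a_cap below 0.12 rad))); the robot touches nothing.
It fails at once if the cap of the vessel on the yellow board is loosened ((horizontal distance between vessel_a_wing and yellow_board below 0.05 m and value of joint vessel_a_cap above 0.2 rad) or (horizontal distance between vessel_b_wing and yellow_board below 0.05 m and value of joint vessel_b_cap above 0.2 rad)).
It also fails if it takes over 38 s, if anything falls off the work surface, if the arm or the gripper's body presses on something with over 40 N, if the wrist force passes 120 N, or if a joint passes its speed limit or range.

## Working session

There is one attempt and no reset: what is moved stays moved. The work goes in short steps, Python scripts to look and compute and a shell command to move; the robot and the scene stay as the last step left them, time stands still between calls to the robot, and variables do not carry over. Pictures are saved under pics/ and viewed, about 8 in all and at most 12, crops included, and the job is handed in when it is done.

```bash
mkdir -p pics
python3 - <<'E'
from station import *
import cv2,numpy as np
s=get_state();print({k:np.round(v,3).tolist() for k,v in s.items()})
t=snapshot("top");d=snapshot("side")
cv2.imwrite("pics/top.png",t[:,:,::-1]);cv2.imwrite("pics/side.png",d[:,:,::-1])
for c in("top","side"):
  for n in("blue_board","yellow_board","vessel_a_wing"):
    print(c,n,[(round(float(r["conf"]),2),list(map(int,r["box"]))) for r in cut_out(n,c)])
  m=camera_model(c);print(m["fx"],m["cx"],m["cy"],np.round(m["view"],3).tolist())
E
```

```text
{'clock': 0.0, 'joint_pos': [1.155, 0.528, 1.434, 0.0, 1.181, -0.179], 'joint_vel': [-0.0, 0.0, 0.002, 0.0, -0.001, -0.001], 'effort': [-0.002, -44.235, -17.803, -0.0, 0.008, 0.0], 'tool_pos': [146.964, 606.895, 302.936], 'eef_rot': [0.185, 1.563, -0.188], 'force': [-0.28, -0.42, 0.618], 'torque': [0.001, -0.057, 0.015], 'grip_width': 85.055}
top blue_board [(0.85, [326, 175, 386, 241])]
top yellow_board [(0.88, [225, 188, 282, 243])]
top vessel_a_wing [(0.81, [238, 203, 268, 229])]
520.9087216046211 323.846641470829 203.7093351711922 [[0.004, -1.0, 0.019, -370.458], [-0.996, -0.005, -0.088, 534.913], [0.088, -0.019, -0.996, 964.962], [0.0, 0.0, 0.0, 1.0]]
side blue_board [(0.76, [306, 201, 330, 228])]
side yellow_board [(0.78, [313, 245, 374, 281])]
side vessel_a_wing [(0.71, [332, 197, 360, 228])]
393.3295457401047 325.841444000039 197.68746676320623 [[-1.0, -0.001, -0.024, 544.626], [0.021, 0.437, -0.899, 223.328], [0.012, -0.899, -0.437, 559.1], [0.0, 0.0, 0.0, 1.0]]
```

View pics/top.png

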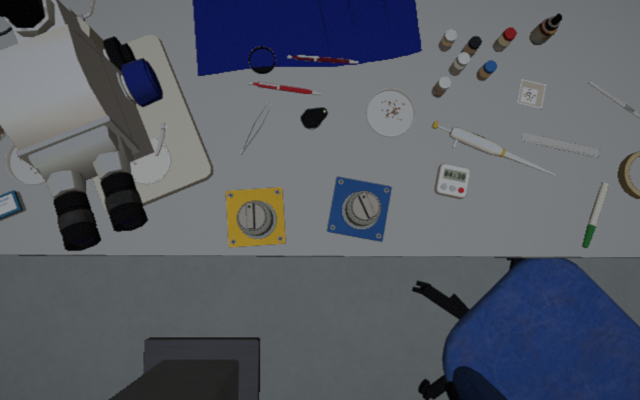

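View pics/side.png

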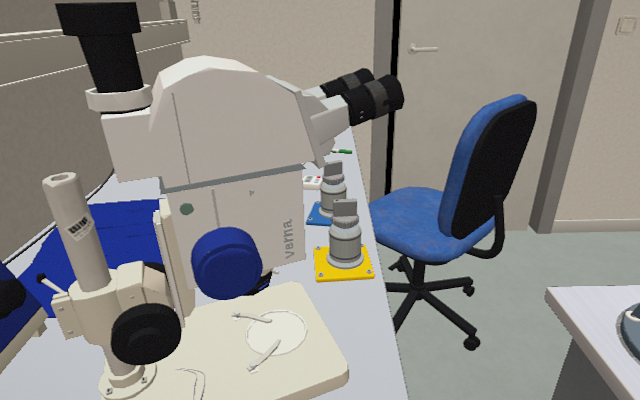

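The top view shows the yellow board at (255,217) and the blue one at (360,209). The blue board's wing is around (365,205) and slanted. The side view confirms the layout. The microscope, with its eyepieces at top-view (80,235) and (125,215), stands between the arm's start and the boards.

```bash
cat > h.py <<'E'
from station import *
import cv2,numpy as np
from scipy.spatial.transform import Rotation as R
def ray(m,u,v):
    V=np.array(m["view"]);d=V[:3,:3].T@np.array([(u-m["cx"])/m["fx"],(v-m["cy"])/m["fy"],1]);return -V[:3,:3].T@V[:3,3],d
def onz(m,u,v,z):
    c,d=ray(m,u,v);return c+d*(z-c[2])/d[2]
def tri(a,p,b,q):
    c1,d1=ray(a,*p);c2,d2=ray(b,*q);A=np.c_[d1,-d2];s=np.linalg.lstsq(A,c2-c1,rcond=None)[0]
    x,y=c1+s[0]*d1,c2+s[1]*d2;return np.round((x+y)/2),round(np.linalg.norm(x-y))
E
python3 - <<'E'
from h import *
t=camera_model("top");s=camera_model("side")
for n,p,z in(("blue",(360,209),10),("yel",(255,217),10),("wing",(365,205),139),("edge",(300,255),0)):print(n,onz(t,*p,z).round())
print("wing",tri(t,(367,205),s,(333,168)),"ywing",tri(t,(253,216),s,(345,205)))
print("eyeR",tri(t,(80,240),s,(388,95)),tri(t,(125,220),s,(390,95)),tri(t,(80,240),s,(350,80)),tri(t,(125,220),s,(350,80)))
print("head top",tri(t,(25,15),s,(98,15)), tri(t,(100,200),s,(300,150)))
i=cv2.imread("pics/top.png");cv2.imwrite("pics/crop.png",cv2.resize(i[165:255,215:400],None,fx=4,fy=4,interpolation=2))
E
```

```text
blue [ 528. -438.   10.]
yel [ 512. -236.   10.]
wing [ 525. -435.  139.]
edge [ 439. -323.    0.]
wing (array([ 526., -440.,  123.]), 1) ywing (array([ 506., -245.,  126.]), 0)
eyeR (array([462., -60., 364.]), 3) (array([ 470., -109.,  354.]), 32) (array([484., -69., 380.]), 47) (array([ 495., -118.,  372.]), 20)
head top (array([732.,  -9., 444.]), 42) (array([543., -54., 298.]), 53)
```

View pics/crop.png

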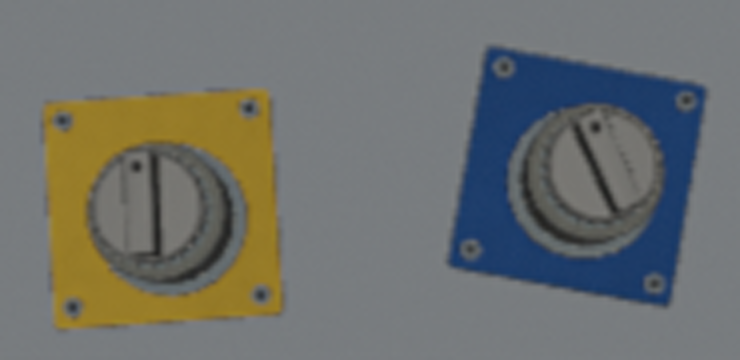

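The blue wing top is centred near crop (608,158), which is full-image pixel (367,204). That puts it at about (525,-438) with its long axis roughly 25° from +x. Next I check the tool axes to plan a detour round the microscope at a small radius and above its eyepieces.

Run:
```python
from h import *
s=get_state();M=R.from_rotvec(s["eef_rot"]).as_matrix();print(M.round(3))
for k in "yz":
    v=M[:,"xyz".index(k)];print(k,np.degrees(np.arctan2(v[1],v[0])))
print(np.degrees(np.arctan2(s["tool_pos"][1],s["tool_pos"][0])))
p=np.array(s["tool_pos"])
a=np.radians(72);tg=np.array([410*np.cos(a),410*np.sin(a),490]);print("delta tool units",(M.T@(tg-p)/100).round(3))
rad=np.array([np.cos(s["joint_pos"][0]),np.sin(s["joint_pos"][0]),0]);print("radial in tool",(M.T@rad).round(3),"tang(-)",(M.T@[rad[1],-rad[0],0]).round(3))
```

```text
[[-0.     0.236  0.972]
 [-0.     0.972 -0.236]
 [-1.    -0.    -0.   ]]
y 76.3740268656907
z -13.625974291960983
76.37885868194158
delta tool units [-1.862 -2.162  0.313]
radial in tool [-0.     0.984  0.178] tang(-) [-0.    -0.178  0.984]
```

```bash
python3 -m handwheel '[[0,0,0,-0.27,-0.2,0,1],[0,0,0,-0.27,-0.3,0,1],[0,0,0,-0.27,-0.35,0,1],[0,0,0,-0.27,-0.35,0,1],[0,0,0,-0.27,-0.35,0,1],[0,0,0,-0.27,-0.35,0,1],[0,0,0,-0.27,-0.26,0,1],[0,0,0,0,0,0,1]]'; python3 -c "
from station import *;print(get_state()['joint_pos'])"
```

```text
clock: 1.2
tool_pos: [95.7, 395.9, 496.9]
eef_rot: [0.193, 1.559, -0.181]
force: [0.4, 0.9, 1.0]
grip_width: 85.5
[ 1.05780030e+00  1.24122112e-02  1.62834064e+00 -1.73298728e-04
  1.49275176e+00 -2.74905964e-01]
```

```bash
python3 -m handwheel '[[0.156,0,0,0,0,0.3,1],[0.156,0,0,0,0,0.49,1],[0.156,0,0,0,0,0.49,1],[0.156,0,0,0,0,0.49,1],[0.156,0,0,0,0,0.49,1],[0.156,0,0,0,0,0.49,1],[0.156,0,0,0,0,0.49,1],[0.156,0,0,0,0,0.3,1]]'; python3 -c "
from station import *;s=get_state();print(s['joint_pos'],s['tool_pos'])"
```

```text
clock: 2.0
tool_pos: [367.8, 183.7, 491.8]
eef_rot: [0.951, 1.353, -0.952]
force: [0.1, 0.2, -0.4]
grip_width: 85.3
[ 1.90159309e-01  2.56095014e-02  1.62788051e+00 -6.94183663e-04
  1.48861426e+00 -1.54793183e-01] [367.79152531 183.67408075 491.84296073]
```

```bash
python3 -m handwheel '[[0.156,0,0,0,-0.05,0.49,1],[0.156,0,0,0,0,0.49,1],[0.156,0,0,0,-0.05,0.49,1],[0.156,0,0,0,0,0.49,1],[0.156,0,0,0,0,0.49,1],[0.156,0,0,0,0,0.49,1],[0.156,0,0,0,0,0.49,1],[0.156,0,0,0,0,0.49,1],[0.156,0,0,0,0,0.49,1],[0,0,0,0,0,0,1]]'
python3 - <<'E'
from h import *
s=get_state();M=R.from_rotvec(s["eef_rot"]).as_matrix();p=np.array(s["tool_pos"])
print(np.array(s["joint_pos"]).round(3),p.round(1),"y heading",np.degrees(np.arctan2(M[1,1],M[0,1])))
V=np.array(camera_model("wrist")["view"]);print("cam in tool",(M.T@(-V[:3,:3].T@V[:3,3]-p)).round(),"axis",(M.T@V[2,:3]).round(2))
print("to hover",(M.T@(np.array([525,-438,290])-p)/100).round(3))
E
```

```text
clock: 3.0
tool_pos: [295.8, -237.1, 492.0]
eef_rot: [1.742, 0.746, -1.747]
force: [0.6, 0.7, 0.7]
grip_width: 85.3
[-0.971 -0.031  1.684 -0.002  1.489 -0.209] [ 295.8 -237.1  492. ] y heading -43.6757084743516
cam in tool [-69.   0. -70.] axis [ 0.96 -0.    0.28]
to hover [ 2.017  3.047 -0.135]
```

```bash
python3 -m handwheel '[[0,0,0,0.1,0.3,-0.02,1],[0,0,0,0.25,0.39,-0.02,1],[0,0,0,0.25,0.4,-0.02,1],[0,0,0,0.25,0.4,-0.02,1],[0,0,0,0.25,0.4,-0.02,1],[0,0,0,0.25,0.4,-0.02,1],[0,0,0,0.25,0.4,-0.02,1],[0,0,0,0.2,0.36,0,1],[0.16,0,0,0.12,0,0,1],[0.16,0,0,0,0,0,1],[0.15,0,0,0,0,0,1],[0,0,0,0,0,0,1]]'
python3 - <<'E'
from h import *
s=get_state();M=R.from_rotvec(s["eef_rot"]).as_matrix();p=np.array(s["tool_pos"])
print(np.array(s["joint_pos"]).round(3),p.round(1),"y heading",np.degrees(np.arctan2(M[1,1],M[0,1])))
m=camera_model("wrist");w=snapshot("wrist");cv2.imwrite("pics/w1.png",w[:,:,::-1])
for n in("blue_board","vessel_a_wing"):
    for r in cut_out(n,"wrist"):
        print(n,round(float(r["conf"]),2),list(map(int,r["box"])),np.argwhere(r["region"]).mean(0)[::-1].round())
for q in((525,-438,139),(525,-438,107)):
    c=m["view"]@np.array([*q,1]);print("proj",m["fx"]*c[0]/c[2]+m["cx"],m["fy"]*c[1]/c[2]+m["cy"])
E
```

```text
clock: 4.2
tool_pos: [532.0, -428.2, 299.0]
eef_rot: [1.97, 0.457, -1.971]
force: [-0.8, -0.8, 0.1]
grip_width: 85.5
[-0.841  0.614  1.278  0.     1.252  0.276] [ 532.  -428.2  299. ] y heading -64.00090753253377
blue_board 0.56 [250, 102, 393, 239] [319. 157.]
vessel_a_wing 0.87 [25, 80, 117, 150] [ 70. 117.]
proj 321.56516575455726 220.97193174305164
proj 320.72164970364526 207.50095573963438
```

View pics/w1.png

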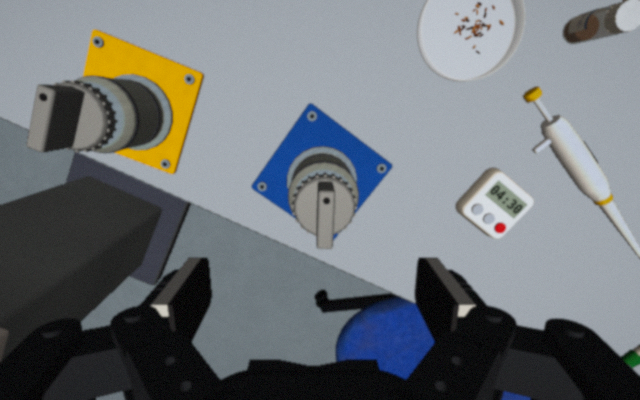

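Wrist view: the blue vessel's wing runs vertically from about (318,181) to (333,248), between the fingers in yaw. I overlay the modelled wing to get the correction.

Run:
```python
from h import *
m=camera_model("wrist");i=cv2.imread("pics/w1.png")
def pr(q):
    c=m["view"]@np.array([*q,1]);return [m["fx"]*c[0]/c[2]+m["cx"],m["fy"]*c[1]/c[2]+m["cy"]]
def wing(x,y,a):
    e=np.array([np.cos(a),np.sin(a)]);n=np.array([-e[1],e[0]])
    return [[*(np.array([x,y])+e*22*sx+n*6*sy),z] for z in(139,107) for sx,sy in((1,1),(-1,1),(-1,-1),(1,-1))]
k=5;x0,y0=260,150
j=cv2.resize(i[y0:y0+115,x0:x0+130],None,fx=k,fy=k,interpolation=2)
P=np.array([pr(q) for q in wing(525,-438,np.radians(26))]);print(P.round())
for A,c in((P[:4],(0,0,255)),(P[4:],(0,255,0))):
    cv2.polylines(j,[((A-[x0,y0])*k).astype(int)],True,c,1)
cv2.imwrite("pics/ov.png",j)
```

```text
[[312. 189.]
 [312. 248.]
 [329. 248.]
 [330. 189.]
 [313. 179.]
 [312. 232.]
 [327. 232.]
 [328. 179.]]
```

View pics/ov.png

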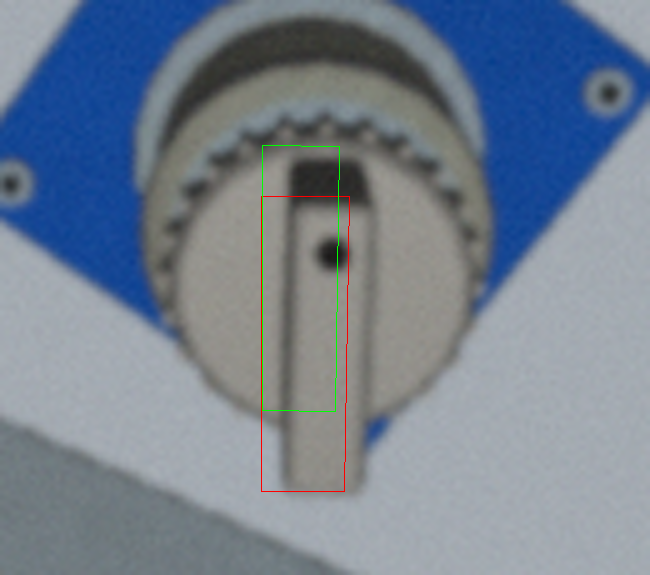

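Run:
```python
from h import *
m=camera_model("wrist");V=np.array(m["view"])
s=get_state();M=R.from_rotvec(s["eef_rot"]).as_matrix();p=np.array(s["tool_pos"])
w=np.array([525,-438,187])+V[0,:3]*3.2+V[1,:3]*0.7;w[2]=187
print("cam x in tool",(M.T@V[0,:3]).round(2),"target",w.round(1),"delta",(M.T@(w-p)/100).round(3))
h=np.degrees(np.arctan2(M[1,1],M[0,1]));print("turn(x) to heading -64:",h)
print("tilt",M[:,0].round(3))
```

```text
cam x in tool [ 0.  1. -0.] target [ 525.8 -441.2  187. ] delta [1.133 0.088 0.106]
turn(x) to heading -64: -63.934747736368124
tilt [-0.     0.001 -1.   ]
```

```bash
python3 -m handwheel '[[0,0,0,0,0.09,0.1,1],[0,0,0,0.2,0,0,1],[0,0,0,0.3,0,0,1],[0,0,0,0.3,0,0,1],[0,0,0,0.2,0,0,1],[0,0,0,0.13,0,0,1],[0,0,0,0,0,0,1]]' 40 && python3 -m handwheel '[[0,0,0,0,0,0,0],[0,0,0,0,0,0,0],[0,0,0,0,0,0,0],[0,0,0,0,0,0,0],[0,0,0,0,0,0,0],[0,0,0,0,0,0,0],[0,0,0,0,0,0,0],[0,0,0,0,0,0,0]]' 40; python3 -c "
from station import *;s=get_state();print(s['torque'],s['force'],s['grip_width'],s['joint_pos'])"
```

```text
clock: 5.05
tool_pos: [524.9, -441.7, 185.9]
eef_rot: [1.97, 0.456, -1.974]
force: [-0.5, -0.0, 0.5]
grip_width: 85.2
clock: 5.85
tool_pos: [525.6, -440.9, 188.8]
eef_rot: [1.972, 0.454, -1.972]
force: [-1.7, 2.3, 5.0]
grip_width: 11.2
[ 0.51560012  0.3552633  -0.43998416] [-1.70109007  2.34601992  4.9892162 ] 11.184411833987106 [-8.60851753e-01  7.39527919e-01  1.35856906e+00  9.37204047e-04
  1.04529247e+00  2.59108351e-01]
```

```bash
f(){ python3 -c "
from h import *
s=get_state();M=R.from_rotvec(s['eef_rot']).as_matrix();print('torque',np.round(s['torque'],2),'heading',np.degrees(np.arctan2(M[1,1],M[0,1])).round(2))"; }
f; python3 -m handwheel '[[-0.04,0,0,0,0,0,0],[-0.04,0,0,0,0,0,0],[0,0,0,0,0,0,0],[0,0,0,0,0,0,0]]' >/dev/null; f
python3 -m handwheel '[[0.04,0,0,0,0,0,0],[0.04,0,0,0,0,0,0],[0.04,0,0,0,0,0,0],[0.04,0,0,0,0,0,0],[0,0,0,0,0,0,0],[0,0,0,0,0,0,0]]'; f
```

```text
torque [ 0.52  0.36 -0.44] heading -64.2
torque [ 0.51  0.44 -1.32] heading -60.83
clock: 6.85
tool_pos: [525.6, -440.8, 188.8]
eef_rot: [2.008, 0.398, -2.009]
force: [-1.3, 2.4, 6.2]
grip_width: 11.2
torque [ 0.51  0.3  -0.07] heading -67.69
```

Anticlockwise the torque built up at once to -1.3 N m. Clockwise it relaxed to about 0, so clockwise gives (left-hand thread). I continue clockwise in small steps and watch the torque.

```bash
f(){ python3 -c "
from h import *
s=get_state();M=R.from_rotvec(s['eef_rot']).as_matrix();print('torque',np.round(s['torque'],2),'heading',np.degrees(np.arctan2(M[1,1],M[0,1])).round(2),'j6',s['joint_pos'][5])"; }
python3 -m handwheel '[[0.08,0,0,0,0,0,0],[0.08,0,0,0,0,0,0],[0.08,0,0,0,0,0,0],[0,0,0,0,0,0,0]]'; f
```

```text
clock: 7.25
tool_pos: [525.6, -440.8, 188.8]
eef_rot: [2.116, 0.214, -2.118]
force: [-1.7, 3.0, 6.3]
grip_width: 10.9
torque [ 0.55  0.31 -0.09] heading -78.55 j6 0.5101783349755464
```

```bash
f(){ python3 -c "
from h import *
s=get_state();M=R.from_rotvec(s['eef_rot']).as_matrix();print('torque',np.round(s['torque'],2),'heading',np.degrees(np.arctan2(M[1,1],M[0,1])).round(2),'j6',s['joint_pos'][5])"; }
python3 -m handwheel '[[0.1,0,0,0,0,0,0],[0.15,0,0,0,0,0,0],[0.15,0,0,0,0,0,0],[0.15,0,0,0,0,0,0],[0.15,0,0,0,0,0,0]]';f; python3 -m handwheel '[[0.15,0,0,0,0,0,0],[0.15,0,0,0,0,0,0],[0.15,0,0,0,0,0,0],[0.15,0,0,0,0,0,0],[0.15,0,0,0,0,0,0],[0.1,0,0,0,0,0,0],[0,0,0,0,0,0,0],[0,0,0,0,0,0,0]]'; f
```

```text
clock: 7.75
tool_pos: [525.6, -440.5, 188.8]
eef_rot: [-2.027, 0.36, 2.03]
force: [-0.9, 4.1, 5.6]
grip_width: 11.4
torque [0.68 0.23 0.13] heading -110.23 j6 1.0632199130480704
clock: 8.55
tool_pos: [525.8, -440.2, 188.8]
eef_rot: [-1.602, 0.892, 1.606]
force: [-1.1, 4.3, 5.8]
grip_width: 11.1
torque [ 0.81  0.18 -0.13] heading -148.26 j6 1.7267485163742207
```

Turned about 84° with low torque throughout. I open, retreat straight up, and look.

```bash
python3 -m handwheel '[[0,0,0,0,0,0,1],[0,0,0,0,0,0,1],[0,0,0,0,0,0,1],[0,0,0,0,0,0,1],[0,0,0,0,0,0,1],[0,0,0,0,0,0,1],[0,0,0,-0.1,0,0,1],[0,0,0,-0.25,0,0,1],[0,0,0,-0.4,0,0,1],[0,0,0,-0.4,0,0,1],[0,0,0,-0.3,0,0,1],[0,0,0,0,0,0,1]]'
python3 - <<'E'
from h import *
w=snapshot("wrist");t=snapshot("top")
cv2.imwrite("pics/fin.png",np.hstack([cv2.resize(w,(480,300)),cv2.resize(t[150:260,205:315+0],(300,300))])[:,:,::-1])
m=camera_model("wrist")
print(get_state()["force"])
for r in cut_out("vessel_a_wing","wrist"):print(r["conf"],r["box"])
E
```

```text
clock: 9.75
tool_pos: [527.5, -443.5, 340.3]
eef_rot: [-1.617, 0.899, 1.594]
force: [0.0, -0.2, 0.8]
grip_width: 85.4
[-0.77572961  0.05046277 -0.56019558]
0.58 [204.3, 325.6, 256.1, 379.5]
```

View pics/fin.png

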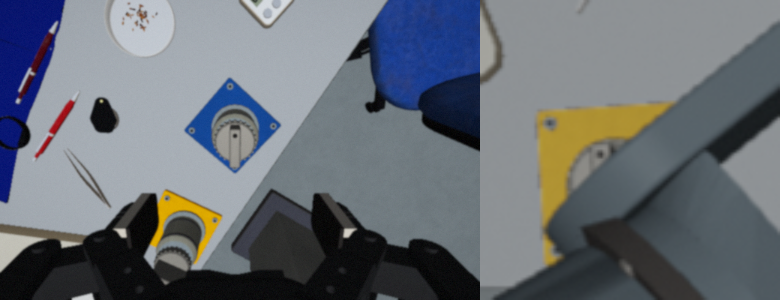

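The wing is still upright in the wrist view, at about (235,145), with its dot at the same end. The tool has turned about 84°, so the cap turned with it. The yellow vessel was not touched.

```bash
python3 -c "
from station import *;print(close_job())"
```

```text
the job is handed in; nothing more can be done
None
```

I loosened the wing cap on the blue-board vessel by about 84° (1.45 rad) and let go of it. The job was handed in at about 10 s of the 38 s.

- **Finding the thread:** turned anticlockwise, the torque rose at once to about 1.3 N m. Turned clockwise, the cap gave with almost none, so it is the left-hand thread.
- **Last checks:** the wrist picture after release shows the wing had turned with the tool and stayed there. The gripper is open about 150 mm above its gripping height with no contact force.
- **Yellow vessel:** I never went near it. In the last top picture the arm hid part of it, so its shut cap rests on that rather than on a clear view.
- **Not measured:** the cap angle is inferred from the tool's turn and the picture; the joint itself was never read out. No check failed.

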